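Re-lock the swivel caster of an upturned dolly

ROBOT

A 6-joint arm with a two-finger parallel gripper is mounted at the origin on the work surface. World frame = base frame: x ahead of the robot, y to its left, z up, the work surface at z = 0. Lengths are in m, angles in degrees, forces in N, time in s.
With the tool pointing down it reaches from about 0.3 to 0.75 m from the base axis. Payload 8.5 kg.
Tool frame: the origin (TCP) lies on the centre line of the jaws, within the pads' length; the fingertips stand 17 mm ahead of it and the grasp point (between the pads) lies 2 mm behind it; z points along the fingers, y is the direction in which the jaws open and shut (so a half turn about z gives the same grasp; the last joint's range is limited). The gripper opens to 85 mm and grips with 20 to 120 N. Pads are 22 mm wide; open, the fingers measure 114 mm over their backs; the gripper's body (76 mm by 85 mm) begins 54 mm behind the grasp point. The pads swing forward as they close: fully open they stand 13 mm farther back than shut.
Start: joints at [55.961, 21.807, 74.336, -0, 83.858, -12.336], TCP at [0.203, 0.511, 0.248] pointing down, gripper open.
Joint ranges: [-178.18, 178.18], [-50.72, 133.34], [12.68, 142.11], [-81.47, 261.47], [9.98, 163.14], [-165.26, 165.26]. Speed limits (degrees/s): [136.94, 136.94, 180, 180, 180, 180].

INTERFACE

Orientations are given as a 3x3 rotation matrix whose columns are the frame's x, y, z axes.
In Python, from rig import env, imaging, close_job gives the robot as it stands.
- The arm moves only by the tool step_arm, never from a script. Its argument "steps" is one flat list of numbers, 7 for each row, row after row: the opening, from 0 (shut) to 1 (fully open), then the shift along the tool's x, y, z as a fraction of full scale, then the turn, a rotation vector about the tool's x, y, z as a fraction of full scale. A call has 1 to 10 rows; each row is the pose to reach, as a shift and turn from the pose commanded when the call began, along the tool's axes at that moment; what a row does not reach only later rows make up. Full scale, the value 1, is 0.3 m for a shift and 45 degrees for a turn. A row lasts 1/10 s, in which the tool goes at most 50 mm and 8.59 degrees, less where a joint would pass 70% of its speed; a pose out of reach is approached as far as the arm can. A call with a number of a shift or a turn outside -1 to 1 is refused whole. A call with a gripper value outside its range is refused whole. The fingers move at their own pace and stop on an object; "grip_force" is the grip in N (left out, the last holds). Time passes only in rows, so rows that repeat a pose let the fingers close. It gives the time, the measured TCP pose, the force and the opening at its end, in the units of the state.
- env.observe(): the state, without advancing time (a new reading comes with each control period).
- imaging.get_image(name): name is "scene" or "top" or "wrist"; returns (picture, depth): 480x640x3 uint8, blue, green, red; 480x640 float32, m along the optical axis (not along the pixel's ray), 0 where there is no reading.
- imaging.get_calibration(name): a dict with "camera_matrix" (3x3 intrinsics, pixels), "k1" (the pictures are not rectified: a ray, as slopes to the right and down, at radius r is drawn at 1 + k1 r^2 times it, then the intrinsics apply), "world_from_camera" (4x4, takes a point from camera to world coordinates). Camera axes: x right, y down, z forward; pixel columns grow to the right and rows downward; lengths in m; the calibration is good to about 2 mm. A picture is of the moment at which its call begins: read the wrist's pose just before it. get_calibration takes no time and is no camera call; for the wrist camera it gives the pose at the moment of the call.
- close_job(): hands the job in, once; it reports no verdict.
Trained networks look in the newest picture that a camera, given by its name, has taken for a name from the list of things; names that differ only in an ending like _2 or _b are one class to them, and where a whole thing is asked for, a point or a joint stands for the part that bears it (a point fixed in the world has none). Each returns a list of dicts, best first, with "score" (0 to 1); they miss things now and then, are a little off and sometimes report something else, mostly with a low value. They report only what shows in the picture. A call takes as long as a camera call.
- imaging.spot_in(camera, target): "pixel" ([column, row] in pixels, amid what is visible of it).
- imaging.regions_of(camera, target): "mask" (480x640 bool, what is visible of it) and "pixel" ([column, row] in pixels, amid what is visible of it).
- imaging.pinpoint(camera, target): "pixel" ([column, row] in pixels: a listed point, or the origin of a listed thing).
The state is a dict: "time_s": time; "q": joint angles; "qvel": joint speeds; "joint_efforts": joint torques, N m; "position": TCP position; "tool_rot": TCP orientation; "ft_force": force on the tool from outside, world axes, zero at the start; "wrist_torque": the same for the moment, N m; "grip_width": finger opening in m.
Only numpy, scipy, OpenCV 4.12 (cv2) and the standard library are available. Lean on these libraries where they do the work, as an engineer would, in place of code of your own. Each camera call takes 0.05 s, during which the arm holds its last target.

TASK

The big swivel caster of the upturned dolly is locked crosswise: lift its sprung plunger out of the notch, swing the caster a little way anticlockwise (seen from above), well short of a quarter turn, and let go of the knob so that the pin rests on the lock ring. Then push the wheel itself on round the same way until the plunger drops fully home in the second notch, roughly a quarter turn from the first. Stop pushing as soon as it has dropped in, without shoving hard at the wheel, and leave the wrench and the bolt that lie on the deck where they are.

Things in the scene. Friction and masses are not known exactly. Their poses are not given: they have to be found in the camera images.
- dolly: Small three-wheeled dolly, upside down, fixed to the bench: plywood deck 340 x 260 x 22 mm. Origin on the bench surface exactly under the big caster's vertical swivel axis. x: along the deck to its two small rigid casters (wheels 68 mm, tops 100 mm above the bench, at x 170, y +-90 mm); z up. The deck spans x -110..230, y +-130.
- ring_mid (a point): Centre of the lock ring, on the swivel axis, at its top face 40 mm above the bench. Flat steel ring, radii 62 to 88 mm, with two notches (gaps 14 mm wide). The first is at the dolly's -y. The second, roughly a quarter turn anticlockwise, is in a piece adjusted anew each time: it can be seen from above, but is not reported.
- head (a joint): Turn of the big caster on its swivel axis, rad, anticlockwise from above. About 0 at the start; range -0.3 to 2.4. At h the plunger lies in the direction h - pi/2 from the dolly's x axis, the wheel at h + pi/2. The second notch is somewhere from h = 1.2 to 1.8; the pin drops in within 0.025 rad of it and locks. Swivels stiffly (0.2 N m), stays where left.
- plunger (a joint): Lift of the sprung plunger, m: 0 = fully home in a notch, 0.010 = pin tip (10 mm thick, round end) on the ring's top face, 0.022 = upper stop. The spring pulls it down with 6 N at 0 plus 250 N/m; weight 0.9 N. It rides on the caster, 75 mm from the swivel axis opposite the wheel, and turns with it.
- knob_top (a point): Centre of the top of the plunger's round black knob: 106 mm above the bench when home, 116 on the ring. Knob 31 mm across, 24 mm high (sides upright from 3 to 19 mm below its top) on an 11 mm stem; below it a boss 23 mm across, top 72 mm above the bench.
- wheel: The big caster's wheel, 125 mm across, 38 mm wide, top 185 mm above the bench. Origin at its centre, 122 mm above the bench, 45 mm from the swivel axis; y along its level axle, square to the line to the swivel axis. Spins freely. A fork (31 mm either side of mid-plane, 41 at the nuts) covers its middle; at axle height the rim is bare 75 to 105 mm from the swivel axis.
- wrench: Bystander: 120 mm steel wrench lying on the deck between the two rigid casters. Origin under its middle.
- bolt: Bystander: steel bolt 59 mm long lying near a corner of the deck.

How it is judged:
By the outcome, as a careful person would: the job done as asked, in the order asked, and still so for the second after the job is handed in, with the robot touching nothing.
It also fails if it takes over 51 s, if anything falls off the work surface, if the arm or the gripper's body presses on something with over 40 N, if the wrist force passes 120 N, or if a joint passes its speed limit or range.

## Working session

There is one attempt and no reset: what is moved stays moved. The work goes in short steps, Python scripts to look and compute and a tool call to move; the robot and the scene stay as the last step left them, time stands still between calls to the robot, and variables do not carry over. Pictures are saved under pics/ and viewed, and the job is handed in when it is done.

Besides the shell and the picture viewer there is one more tool, called after "Request:" by a JSON object that holds its "name" and its "arguments". step_arm: Moves the arm, as the interface text tells. Shift numbers are shares of 0.3 m and turn numbers shares of 45 degrees, none past 1 either way. Its arguments: {"type":"object","properties":{"steps":{"type":"array","items":{"type":"number"}},"grip_force":{"type":"number"}},"required":["steps"]}

```bash
ls; mkdir -p pics; cat > h.py <<'E'
import numpy as np,cv2
from rig import env,imaging,close_job
def ray(cam,px,cal=None):
    c=cal or imaging.get_calibration(cam)
    K=np.array(c["camera_matrix"],float);k1=c["k1"]
    p=np.array([(px[0]-K[0,2])/K[0,0],(px[1]-K[1,2])/K[1,1]]);u=p.copy()
    for _ in range(30): u=p/(1+k1*(u@u))
    T=np.array(c["world_from_camera"]);d=np.array([u[0],u[1],1.])
    return T[:3,3],T[:3,:3]@d
def atz(cam,px,z,cal=None):
    o,d=ray(cam,px,cal);return o+d*(z-o[2])/d[2]
def proj(cam,P,cal=None):
    c=cal or imaging.get_calibration(cam)
    T=np.linalg.inv(np.array(c["world_from_camera"]));K=np.array(c["camera_matrix"],float)
    p=T[:3,:3]@np.array(P)+T[:3,3];u=p[:2]/p[2];u=u*(1+c["k1"]*(u@u))
    return np.array([K[0,0]*u[0]+K[0,2],K[1,1]*u[1]+K[1,2]])
def st():
    s=env.observe()
    print("t",s["time_s"],"q",np.round(s["q"],2),"p",np.round(s["position"],4),"F",np.round(s["ft_force"],2),"M",np.round(s["wrist_torque"],2),"w",s["grip_width"]);print(np.round(s["tool_rot"],4).tolist());return s
E
python3 - <<'E'
from h import *
np.set_printoptions(suppress=True,precision=4)
st()
for c in ("top","scene"):
    im,d=imaging.get_image(c);cv2.imwrite(f"pics/{c}0.png",im);np.save(f"{c}0.npy",d)
    cal=imaging.get_calibration(c);print(c,cal)
    for n,z in (("dolly",0),("ring_mid",.04),("knob_top",.106),("wheel",.122),("wrench",.022),("bolt",.022)):
        r=imaging.pinpoint(c,n)
        for q in r[:2]: print(n,np.round(q["pixel"],1),round(q["score"],2),atz(c,q["pixel"],z))
E
```

```text
pics
t 0.0 q [ 55.96  21.84  74.38   0.    83.86 -12.34] p [0.2032 0.5108 0.2477] F [-0.2  -0.31 -0.46] M [-0.01  0.01 -0.01] w 0.08511940477378242
[[-0.9291, 0.3698, -0.0008], [0.3698, 0.9291, -0.0012], [0.0003, -0.0014, -1.0]]
top {'camera_matrix': array([[514.7634,   0.    , 320.5996],
       [  0.    , 514.7634, 243.1752],
       [  0.    ,   0.    ,   1.    ]]), 'k1': 0.01966727661874952, 'world_from_camera': array([[-0.0057, -0.9923,  0.1236,  0.5174],
       [-0.9999,  0.0069,  0.0088,  0.0369],
       [-0.0096, -0.1235, -0.9923,  0.7743],
       [ 0.    ,  0.    ,  0.    ,  1.    ]])}
dolly [385.1 245.8] 0.72 [ 0.6092 -0.0537  0.    ]
ring_mid [391.7 246.1] 0.78 [ 0.6039 -0.0585  0.04  ]
knob_top [442.3 207.8] 0.61 [ 0.6464 -0.1174  0.106 ]
wheel [369.8 252.3] 0.98 [ 0.5865 -0.0198  0.122 ]
wrench [332.  155.2] 0.66 [0.7443 0.0257 0.022 ]
bolt [359.4 324.9] 0.81 [ 0.4919 -0.0117  0.022 ]
scene {'camera_matrix': array([[479.3675,   0.    , 327.8399],
       [  0.    , 479.3675, 243.9045],
       [  0.    ,   0.    ,   1.    ]]), 'k1': -0.07957786481603733, 'world_from_camera': array([[-0.8197,  0.3894, -0.42  ,  0.8515],
       [ 0.5724,  0.5343, -0.622 ,  0.4329],
       [-0.0178, -0.7503, -0.6609,  0.5192],
       [ 0.    ,  0.    ,  0.    ,  1.    ]])}
dolly [281.  265.6] 0.83 [ 0.6102 -0.0568  0.    ]
knob_top [229.9 199.8] 0.87 [ 0.6493 -0.1215  0.106 ]
wheel [301.1 212.1] 0.77 [ 0.5911 -0.016   0.122 ]
wrench [217.9 332.4] 0.61 [0.7527 0.024  0.022 ]
bolt [364.8 234.6] 0.65 [ 0.4748 -0.0187  0.022 ]
bolt [221.9 324.7] 0.23 [0.7427 0.0152 0.022 ]
```

View pics/top0.png

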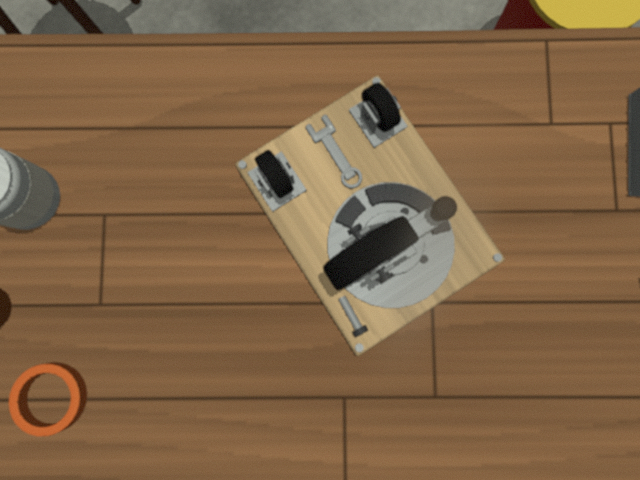

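View pics/scene0.png

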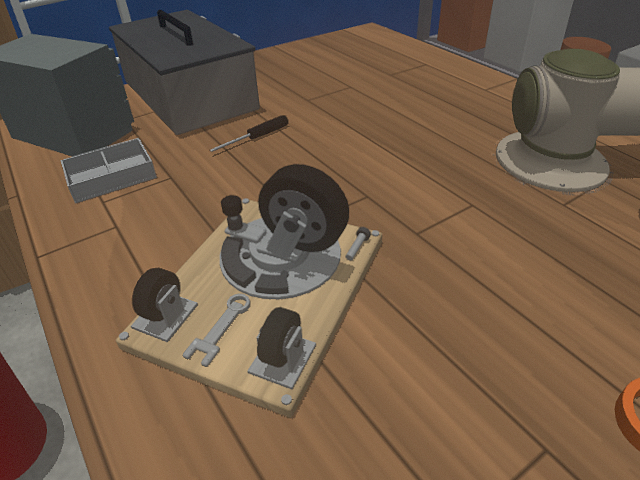

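```bash
python3 - <<'E'
import cv2
im=cv2.imread('pics/top0.png')[110:350,250:500]
cv2.imwrite('pics/topcrop.png',cv2.resize(im,None,fx=2.4,fy=2.4,interpolation=cv2.INTER_CUBIC)[:600])
E
```

```text
(no output)
```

View pics/topcrop.png

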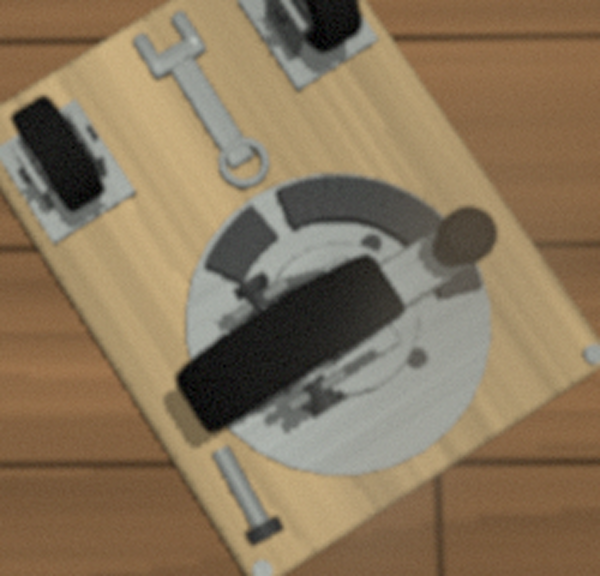

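```bash
python3 - <<'E'
from h import *
np.set_printoptions(suppress=True,precision=4)
c=[(377,77),(503,258),(358,354),(237,163)]
loc=np.array([(230,-130),(-110,-130),(-110,130),(230,130)])/1000
W=np.array([atz("top",p,.022)[:2] for p in c])
mc=W.mean(0);lc=loc.mean(0);A=(loc-lc).T@(W-mc);th=np.arctan2(A[0,1]-A[1,0],A[0,0]+A[1,1])
R=np.array([[np.cos(th),-np.sin(th)],[np.sin(th),np.cos(th)]]);o=mc-R@lc
print("th",np.degrees(th),"o",o,"res",W-(o+(loc-lc)@R.T+R@lc))
n=atz("top",(363.3,197.5),.04)[:2]-o; print("notch ang h",np.arctan2(n[1],n[0])-th+np.pi/2,"r",np.hypot(*n))
# refine: unwrap ring around o
im,d=cv2.imread("pics/top0.png"),np.load("top0.npy")
hs=np.arange(-.3,2.5,.02);g=cv2.cvtColor(im,cv2.COLOR_BGR2GRAY)
for r in(.067,.072,.078,.083):
  vals=[]
  for h in hs:
    a=h-np.pi/2+th;p=proj("top",[o[0]+r*np.cos(a),o[1]+r*np.sin(a),.04])
    vals.append(cv2.getRectSubPix(g,(1,1),tuple(map(float,p)))[0,0])
  print(r,[(round(float(h),2),int(v)) for h,v in zip(hs,vals) if 1.1<h<1.9])
s=env.observe()
for n,z in (("ring_mid",.04),("knob_top",.106),("wheel",.122)):print(n)
print("knob expected",o+.075*R@np.array([0,-1]),"wheel",o+.045*R@np.array([0,1]))
E
```

```text
th 32.35508906951017 o [ 0.6089 -0.0588] res [[-0.0062  0.0015]
 [ 0.0019  0.0051]
 [ 0.0044 -0.0011]
 [-0.0002 -0.0055]]
notch ang h 1.547430288097539 r 0.07746600459308178
0.067 [(1.1, 74), (1.12, 71), (1.14, 71), (1.16, 71), (1.18, 70), (1.2, 75), (1.22, 77), (1.24, 75), (1.26, 72), (1.28, 70), (1.3, 71), (1.32, 72), (1.34, 71), (1.36, 72), (1.38, 73), (1.4, 71), (1.42, 69), (1.44, 64), (1.46, 61), (1.48, 71), (1.5, 114), (1.52, 149), (1.54, 165), (1.56, 171), (1.58, 170), (1.6, 167), (1.62, 145), (1.64, 111), (1.66, 81), (1.68, 71), (1.7, 72), (1.72, 71), (1.74, 70), (1.76, 73), (1.78, 71), (1.8, 69), (1.82, 71), (1.84, 74), (1.86, 76), (1.88, 74)]
0.072 [(1.1, 72), (1.12, 72), (1.14, 68), (1.16, 70), (1.18, 71), (1.2, 72), (1.22, 74), (1.24, 74), (1.26, 72), (1.28, 71), (1.3, 71), (1.32, 74), (1.34, 75), (1.36, 72), (1.38, 69), (1.4, 71), (1.42, 72), (1.44, 66), (1.46, 64), (1.48, 101), (1.5, 142), (1.52, 166), (1.54, 171), (1.56, 171), (1.58, 170), (1.6, 170), (1.62, 156), (1.64, 124), (1.66, 88), (1.68, 73), (1.7, 71), (1.72, 73), (1.74, 74), (1.76, 75), (1.78, 73), (1.8, 72),
[... 404 characters left out ...]
), (1.68, 72), (1.7, 70), (1.72, 71), (1.74, 72), (1.76, 74), (1.78, 73), (1.8, 73), (1.82, 74), (1.84, 71), (1.86, 73), (1.88, 72)]
0.083 [(1.1, 64), (1.12, 68), (1.14, 72), (1.16, 71), (1.18, 69), (1.2, 72), (1.22, 71), (1.24, 70), (1.26, 72), (1.28, 70), (1.3, 72), (1.32, 70), (1.34, 70), (1.36, 68), (1.38, 69), (1.4, 70), (1.42, 69), (1.44, 61), (1.46, 79), (1.48, 128), (1.5, 161), (1.52, 169), (1.54, 168), (1.56, 167), (1.58, 166), (1.6, 167), (1.62, 162), (1.64, 136), (1.66, 90), (1.68, 70), (1.7, 70), (1.72, 72), (1.74, 71), (1.76, 72), (1.78, 70), (1.8, 72), (1.82, 69), (1.84, 72), (1.86, 68), (1.88, 69)]
ring_mid
knob_top
wheel
knob expected [ 0.649  -0.1222] wheel [ 0.5848 -0.0208]
```

```bash
python3 - <<'E'
from h import *
from scipy.optimize import minimize
np.set_printoptions(suppress=True,precision=4)
cal={c:imaging.get_calibration(c) for c in("top","scene")}
G={}
for c in cal:
    g=cv2.GaussianBlur(cv2.imread(f"pics/{c}0.png"),(0,0),1.5).astype(np.float32)
    gx=cv2.Sobel(g,cv2.CV_32F,1,0);gy=cv2.Sobel(g,cv2.CV_32F,0,1)
    G[c]=np.sqrt((gx**2+gy**2).sum(2))
cor=np.array([(230,-130),(-110,-130),(-110,130),(230,130)])/1000
t=np.linspace(.05,.95,60)
E=[np.array([a+(b-a)*u for u in t]) for a,b in zip(cor,np.roll(cor,-1,0))]
edge=np.vstack(E)
def samp(c,pts,z):
    T=np.linalg.inv(np.array(cal[c]["world_from_camera"]));K=cal[c]["camera_matrix"]
    P=np.c_[pts,np.full(len(pts),z)]@T[:3,:3].T+T[:3,3];u=P[:,:2]/P[:,2:];u=u*(1+cal[c]["k1"]*(u**2).sum(1,keepdims=True))
    m=(u*[K[0,0],K[1,1]]+[K[0,2],K[1,2]]).astype(np.float32)
    return cv2.remap(G[c],m[:,0].reshape(-1,1),m[:,1].reshape(-1,1),cv2.INTER_LINEAR).ravel(),m
def tf(x,p):
    c,s=np.cos(x[2]),np.sin(x[2]);return p@np.array([[c,s],[-s,c]])+x[:2]
phi=np.linspace(0,2*np.pi,150);circ=.088*np.c_[np.cos(phi),np.sin(phi)]
def f(x,cs):
    v=0
    for c in cs:
        v-=np.minimum(samp(c,tf(x,edge),.022)[0],200).mean()
    return v
for cs in(("top",),("scene",),("top","scene")):
  best=None
  for dx in(-.006,0,.006):
   for dy in(-.006,0,.006):
    for a in(31,33,35):
     r=minimize(f,[.609+dx,-.0588+dy,np.radians(a)],args=(cs,),method="Nelder-Mead",options=dict(initial_simplex=np.array([.609+dx,-.0588+dy,np.radians(a)])+np.array([[0,0,0],[.003,0,0],[0,.003,0],[0,0,.02]])))
     if best is None or r.fun<best.fun:best=r
  print(cs,best.x,np.degrees(best.x[2]),best.fun)
x=best.x
for c in cal:
  im=cv2.imread(f"pics/{c}0.png")
  k=np.array([[0,-.075]]);
  for pts,z,col in((edge,.022,(0,0,255)),(circ,.04,(255,0,0)),(circ*62/88,.04,(255,0,0)),(k+circ*15.5/88,.106,(0,255,0))):
    for m in samp(c,tf(x,pts),z)[1]: cv2.circle(im,(int(round(m[0])),int(round(m[1]))),0,col,-1)
  w=im[60:360,220:520] if c=="top" else im[150:420,110:390]
  cv2.imwrite(f"pics/fit_{c}.png",cv2.resize(w,(600,600)))
np.save("fit.npy",x)
E
```

```text
('top',) [ 0.6098 -0.0591  0.564 ] 32.31251811595285 -116.07051849365234
('scene',) [ 0.6092 -0.0583  0.5643] 32.33037376451917 -120.5537338256836
('top', 'scene') [ 0.6095 -0.0588  0.5653] 32.39138225558689 -235.35580444335938
```

View pics/fit_top.png

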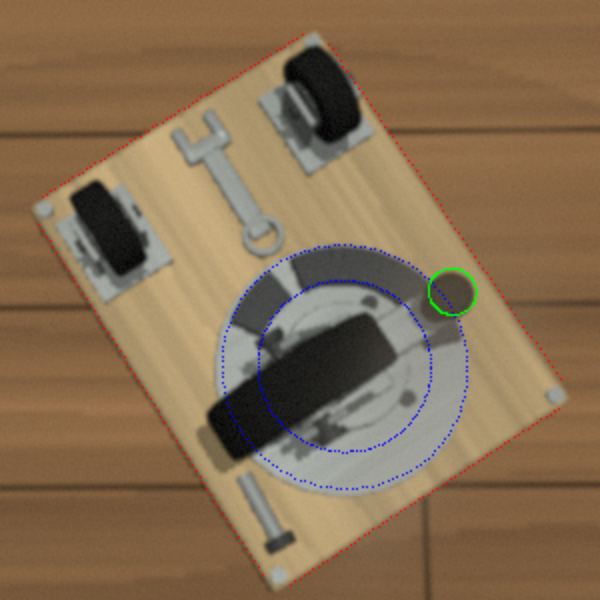

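View pics/fit_scene.png

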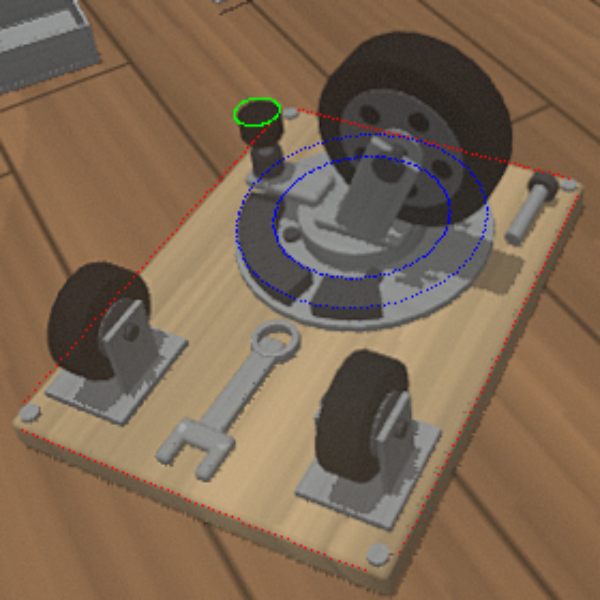

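```bash
cat >> h.py <<'E'
from scipy.spatial.transform import Rotation as Ro
O=np.array([.6095,-.0588]);TH=.5653
def Rt(yaw):  # tool y along yaw(rad), z down
    y=np.array([np.cos(yaw),np.sin(yaw),0]);z=np.array([0,0,-1.]);return np.c_[np.cross(y,z),y,z]
def rows(P0,R0,targets):
    for o,p,yaw in targets:
        sh=R0.T@(np.array(p)-P0)/.3; rv=Ro.from_matrix(R0.T@Rt(yaw)).as_rotvec(degrees=True)/45
        print(o,np.round(sh,4),np.round(rv,4))
E
python3 - <<'E'
from h import *
g=cv2.cvtColor(cv2.imread("pics/top0.png"),cv2.COLOR_BGR2GRAY);hs=np.arange(1.2,1.9,.005)
for r in(.066,.072,.078,.084):
  v=np.array([cv2.getRectSubPix(g,(1,1),tuple(map(float,proj("top",[O[0]+r*np.cos(h-np.pi/2+TH),O[1]+r*np.sin(h-np.pi/2+TH),.04]))))[0,0] for h in hs]).astype(float)
  b=hs[v>120];print(r,b.min(),b.max(),(b.min()+b.max())/2,(b.max()-b.min())*r)
s=env.observe();P=np.array(s["position"]);R=np.array(s["tool_rot"])
k=O+.075*np.array([np.sin(TH),-np.cos(TH)]);print(k)
rows(P,R,[(.7,[*k,.20],TH),(.7,[*k,.094],TH)])
E
```

```text
0.066 1.5099999999999933 1.6349999999999907 1.572499999999992 0.008249999999999825
0.072 1.4949999999999937 1.6449999999999905 1.569999999999992 0.010799999999999768
0.078 1.4849999999999939 1.6399999999999906 1.5624999999999922 0.012089999999999742
0.084 1.474999999999994 1.6499999999999904 1.5624999999999922 0.014699999999999687
[ 0.64967519 -0.1221321 ]
0.7 [-2.1627 -1.4105  0.1611] [-0.      0.      0.7979]
0.7 [-2.1627 -1.4105  0.5145] [-0.      0.      0.7979]
```

Request:
{"name": "step_arm", "arguments": {"steps": [0.7,-1,-0.65,0,0,0,0.4,0.7,-1,-0.65,0,0,0,0.4,0.7,-1,-0.65,0,0,0,0.4,0.7,-1,-0.65,0,0,0,0.4,0.7,-1,-0.65,0,0,0,0.4,0.7,-1,-0.65,0,0,0,0.4,0.7,-1,-0.65,0,0,0,0.4,0.7,-1,-0.65,0,0,0,0.4], "grip_force": 40}}

```text
time_s: 1.5
position: [0.4125, 0.2153, 0.2483]
tool_rot: [[-0.766, 0.643, 0.001], [0.643, 0.766, -0.001], [-0.001, -0.0, -1.0]]
ft_force: [-0.2, 0.2, -0.1]
grip_width: 0.0598
```

```bash
cat > g.py <<'E'
from h import *
np.set_printoptions(suppress=True,precision=4)
def go(T):
    s=st();rows(np.array(s["position"]),np.array(s["tool_rot"]),T)
def knob(h,r=.075):
    a=TH+h-np.pi/2;return O+r*np.array([np.cos(a),np.sin(a)])
E
python3 -c "
from g import *
go([(.7,[*knob(0),.245],TH)])"
```

```text
t 1.5 q [ 12.97  13.28  87.01  -0.05  79.67 -37.02] p [0.4125 0.2153 0.2483] F [-0.16  0.19 -0.06] M [ 0.04 -0.   -0.03] w 0.05975824488387398
[[-0.766, 0.6428, 0.0008], [0.6428, 0.766, -0.0008], [-0.0011, -0.0, -1.0]]
0.7 [-1.3287 -0.3534  0.0126] [0.0002 0.0014 0.3913]
```

Request:
{"name": "step_arm", "arguments": {"steps": [0.65,-1,-0.3,0,0,0,0.39,0.65,-1,-0.3,0,0,0,0.39,0.65,-1,-0.3,0,0,0,0.39,0.65,-1,-0.3,0,0,0,0.39,0.65,-1,-0.3,0,0,0,0.39,0.65,-1,-0.3,0,0,0,0.39,0.65,-1,-0.3,0,0,0,0.39,0.65,-1,-0.3,0,0,0,0.39]}}

```text
time_s: 2.3
position: [0.5838, -0.0428, 0.2476]
tool_rot: [[-0.539, 0.842, -0.001], [0.842, 0.539, 0.0], [0.001, -0.001, -1.0]]
ft_force: [-0.5, 1.6, 0.0]
grip_width: 0.0553
```

```bash
python3 -c "
from g import *
go([(.65,[*knob(0),.2],TH)])
im,d=imaging.get_image('wrist');cv2.imwrite('pics/w1.png',im);cal=imaging.get_calibration('wrist')
for q in imaging.pinpoint('wrist','knob_top')[:2]: print(q,atz('wrist',q['pixel'],.106,cal))
print(proj('wrist',[*knob(0),.106],cal))
"
```

```text
t 2.3 q [-15.78  25.45  68.51   0.01  86.1  -48.42] p [ 0.5838 -0.0428  0.2476] F [-0.48  1.65  0.04] M [-0.    0.01 -0.02] w 0.055342692292281295
[[-0.5394, 0.8421, -0.0009], [0.8421, 0.5394, 0.0004], [0.0009, -0.0005, -1.0]]
0.65 [-0.3413  0.0424  0.1584] [-0.0006 -0.0011  0.0056]
{'pixel': [329.6, 347.9], 'score': 0.91} [ 0.647 -0.123  0.106]
[332.8869 348.6567]
```

View pics/w1.png

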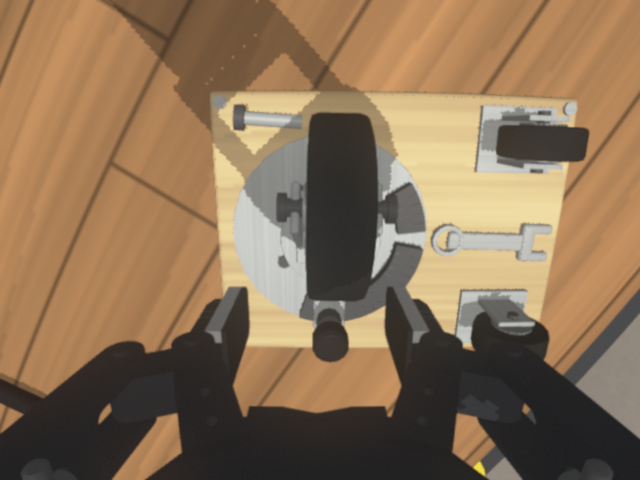

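```bash
python3 -c "
from g import *
s=env.observe();c=np.array(imaging.get_calibration('wrist')['world_from_camera'])
print(np.array(s['tool_rot']).T@(c[:3,3]-s['position']))
"
```

```text
[ 0.07   -0.0008 -0.1255]
```

Request:
{"name": "step_arm", "arguments": {"steps": [0.65,-0.341,0.042,0,0,0,0,0.65,-0.341,0.042,0,0,0,0,0.65,-0.341,0.042,0.1,0,0,0,0.65,-0.341,0.042,0.15,0,0,0,0.65,-0.341,0.042,0.15,0,0,0]}}

```text
time_s: 2.9
position: [0.6482, -0.119, 0.2013]
tool_rot: [[-0.542, 0.84, -0.004], [0.84, 0.542, 0.002], [0.004, -0.003, -1.0]]
ft_force: [-0.2, 0.3, 0.1]
grip_width: 0.0556
```

```bash
python3 -c "
from g import *
im,d=imaging.get_image('wrist');cv2.imwrite('pics/w2.png',im);cal=imaging.get_calibration('wrist')
for q in imaging.pinpoint('wrist','knob_top')[:2]: print(q,atz('wrist',q['pixel'],.106,cal))
print(proj('wrist',[*knob(0),.106],cal))
go([(.65,[*knob(0),.094],TH)])
"
```

```text
{'pixel': [315.7, 254.2], 'score': 0.6} [ 0.6513 -0.1259  0.106 ]
[316.7627 247.9536]
t 3.0 q [-20.69  34.76  59.09   0.01  86.1  -53.55] p [ 0.6492 -0.1196  0.2045] F [ 0.92  1.17 -0.63] M [0.04 0.01 0.02] w 0.055436593359323244
[[-0.5425, 0.8401, 0.0008], [0.8401, 0.5425, -0.0002], [-0.0006, 0.0006, -1.0]]
0.65 [-0.0079 -0.0034  0.3684] [0.0008 0.0008 0.0103]
```

View pics/w2.png

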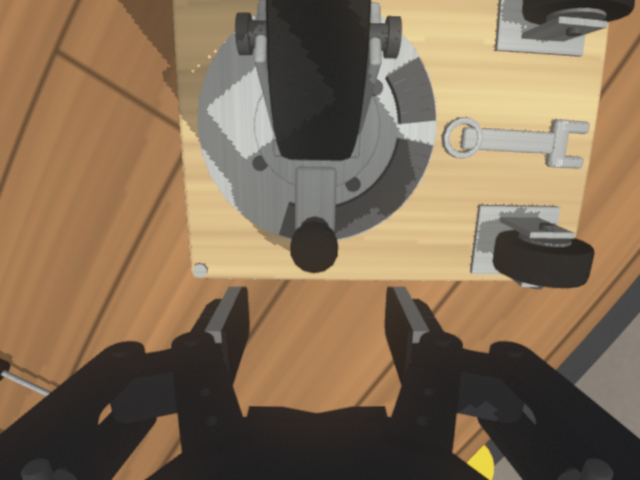

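Request:
{"name": "step_arm", "arguments": {"steps": [0.65,-0.01,-0.004,0.12,0,0,0,0.65,-0.01,-0.004,0.24,0,0,0,0.65,-0.01,-0.004,0.32,0,0,0,0.65,-0.01,-0.004,0.362,0,0,0,0.65,-0.01,-0.004,0.362,0,0,0]}}

```text
time_s: 3.5
position: [0.6497, -0.1237, 0.0946]
tool_rot: [[-0.542, 0.841, -0.001], [0.841, 0.542, 0.0], [0.001, -0.0, -1.0]]
ft_force: [0.3, -0.2, -0.0]
grip_width: 0.0557
```

```bash
python3 -c "
from g import *
st()
for c in('scene','wrist'):
  im,d=imaging.get_image(c)
  if c=='scene': im=cv2.resize(im[120:320,120:400],None,fx=2.5,fy=2.5)
  cv2.imwrite('pics/d1%s.png'%c,im)
"
```

```text
t 3.5 q [-21.01  40.36  67.23   0.    72.46 -53.8 ] p [ 0.6497 -0.1237  0.0946] F [ 0.35 -0.16 -0.02] M [-0.06  0.   -0.04] w 0.05574488804190275
[[-0.5415, 0.8407, -0.0008], [0.8407, 0.5415, 0.0004], [0.0007, -0.0005, -1.0]]
```

View pics/d1scene.png

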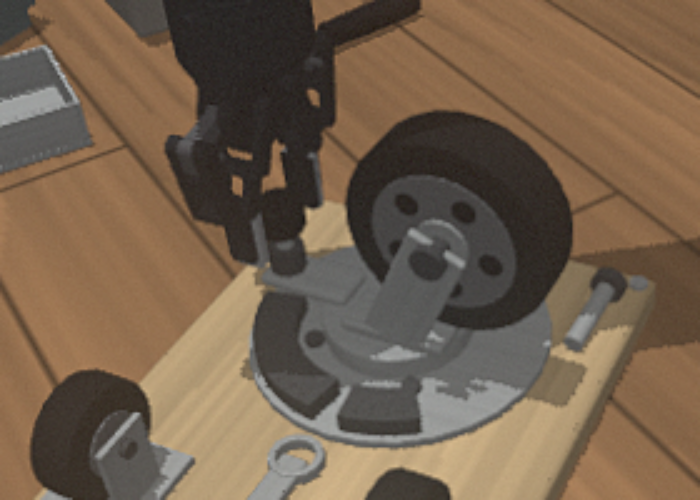

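View pics/d1wrist.png

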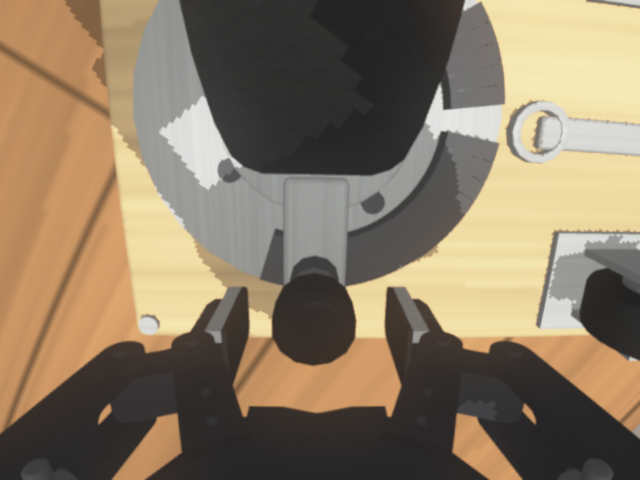

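Request:
{"name": "step_arm", "arguments": {"steps": [0.25,0,0,0,0,0,0,0.25,0,0,0,0,0,0,0.25,0,0,0,0,0,0,0.25,0,0,0,0,0,0,0.25,0,0,0,0,0,0], "grip_force": 40}}

```text
time_s: 4.1
position: [0.6504, -0.1247, 0.0966]
tool_rot: [[-0.541, 0.841, 0.002], [0.841, 0.541, -0.001], [-0.002, 0.001, -1.0]]
ft_force: [-0.7, 0.4, 5.7]
grip_width: 0.0298
```

```bash
python3 -c "
from g import *
st()"
```

```text
t 4.1 q [-21.06  40.24  67.12  -0.01  72.48 -53.83] p [ 0.6504 -0.1247  0.0966] F [-0.7   0.35  5.75] M [0.   0.29 0.19] w 0.029807384667798885
[[-0.5412, 0.8409, 0.0025], [0.8409, 0.5412, -0.0012], [-0.0024, 0.0014, -1.0]]
```

Request:
{"name": "step_arm", "arguments": {"steps": [0.25,0,0,-0.02,0,0,0,0.25,0,0,-0.04,0,0,0,0.25,0,0,-0.055,0,0,0,0.25,0,0,-0.055,0,0,0,0.25,0,0,-0.055,0,0,0], "grip_force": 50}}

```text
time_s: 4.6
position: [0.65, -0.1247, 0.1108]
tool_rot: [[-0.541, 0.841, 0.0], [0.841, 0.541, -0.0], [-0.0, -0.0, -1.0]]
ft_force: [3.6, -3.7, -11.2]
grip_width: 0.0286
```

```bash
python3 -c "
from g import *
s=st()
im,d=imaging.get_image('scene');cv2.imwrite('pics/d2.png',cv2.resize(im[120:320,120:400],None,fx=2.5,fy=2.5))
P=np.array(s['position']);R=np.array(s['tool_rot'])
for hh in (.1,.2,.3,.4,.5):
  rows(P,R,[(.25,[*(P[:2]+knob(hh)-knob(0)),P[2]],TH+hh)])
"
```

```text
t 4.6 q [-21.08  39.43  66.18  -0.02  74.37 -53.81] p [ 0.65   -0.1247  0.1108] F [  3.62  -3.73 -11.2 ] M [-0.62 -0.8   0.02] w 0.028647816131553205
[[-0.5407, 0.8412, 0.0001], [0.8412, 0.5407, -0.0004], [-0.0004, -0.0001, -1.0]]
0.25 [ 0.0011  0.025  -0.    ] [-0.0001  0.0005 -0.1197]
0.25 [ 0.0047  0.0497 -0.    ] [-0.0002  0.0005 -0.247 ]
0.25 [ 0.0107  0.0739 -0.    ] [-0.0002  0.0005 -0.3743]
0.25 [ 0.0191  0.0975 -0.    ] [-0.0002  0.0004 -0.5016]
0.25 [ 0.0299  0.12   -0.    ] [-0.0002  0.0004 -0.629 ]
```

View pics/d2.png

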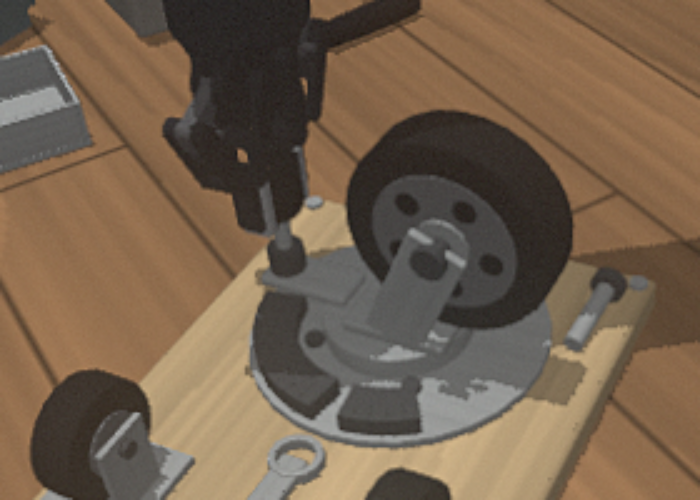

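Request:
{"name": "step_arm", "arguments": {"steps": [0.25,0.0003,0.0125,0,0,0,-0.06,0.25,0.001,0.025,0,0,0,-0.125,0.25,0.0025,0.037,0,0,0,-0.19,0.25,0.0047,0.05,0,0,0,-0.25,0.25,0.0075,0.062,0,0,0,-0.315,0.25,0.0107,0.074,0,0,0,-0.375,0.25,0.0147,0.086,0,0,0,-0.44,0.25,0.019,0.0975,0,0,0,-0.5,0.25,0.024,0.109,0,0,0,-0.565,0.25,0.024,0.109,0,0,0,-0.565]}}

```text
time_s: 5.65
position: [0.674, -0.1007, 0.1106]
tool_rot: [[-0.85, 0.526, 0.001], [0.526, 0.85, -0.0], [-0.001, 0.0, -1.0]]
ft_force: [6.8, -3.3, -10.6]
grip_width: 0.0289
```

```bash
python3 -c "
from g import *
s=st()
P=np.array(s['position'][:2])-O;print('h',np.arctan2(P[1],P[0])-TH+np.pi/2,np.hypot(*P))
im,d=imaging.get_image('scene');cv2.imwrite('pics/d3.png',cv2.resize(im[120:320,120:400],None,fx=2.5,fy=2.5))
"
```

```text
t 5.65 q [-18.43  41.28  62.32  -0.    76.36 -76.67] p [ 0.674  -0.1007  0.1106] F [  6.79  -3.31 -10.63] M [-0.41 -1.1   0.1 ] w 0.028866266735041023
[[-0.8503, 0.5263, 0.0007], [0.5263, 0.8503, -0.0003], [-0.0008, 0.0001, -1.0]]
h 0.42915436715176947 0.076943002171122
```

View pics/d3.png

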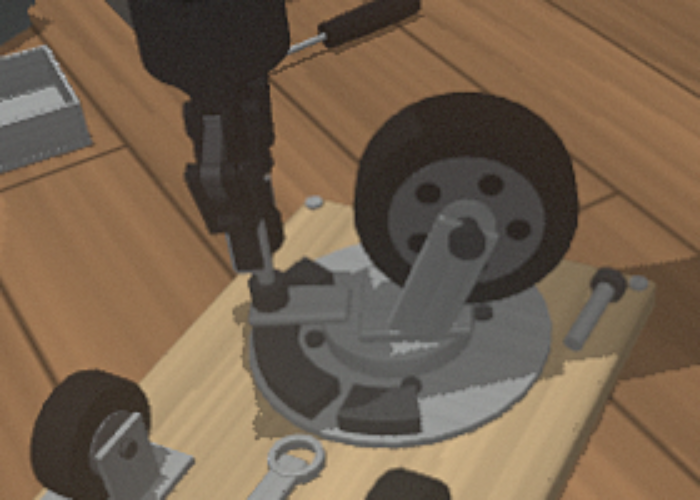

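Request:
{"name": "step_arm", "arguments": {"steps": [0.25,0,0,0.01,0,0,0,0.25,0,0,0.018,0,0,0,0.25,0,0,0.018,0,0,0,0.65,0,0,0.018,0,0,0,0.65,0,0,0.018,0,0,0,0.65,0,0,0.018,0,0,0,0.65,0,0,0.018,0,0,0,0.65,0,0,0.018,0,0,0]}}

```text
time_s: 6.5
position: [0.6734, -0.1006, 0.106]
tool_rot: [[-0.85, 0.527, -0.0], [0.527, 0.85, 0.0], [0.0, 0.0, -1.0]]
ft_force: [-0.1, 0.4, 0.1]
grip_width: 0.0554
```

```bash
python3 -c "
from g import *
s=st()
im,d=imaging.get_image('scene');cv2.imwrite('pics/d4.png',cv2.resize(im[120:320,120:400],None,fx=2.5,fy=2.5))
"
```

```text
t 6.5 q [-18.43  41.49  62.7    0.    75.8  -76.61] p [ 0.6734 -0.1006  0.106 ] F [-0.12  0.43  0.1 ] M [-0.04 -0.03  0.02] w 0.055424214735473765
[[-0.8497, 0.5273, -0.0], [0.5273, 0.8497, 0.0], [0.0, 0.0, -1.0]]
```

View pics/d4.png

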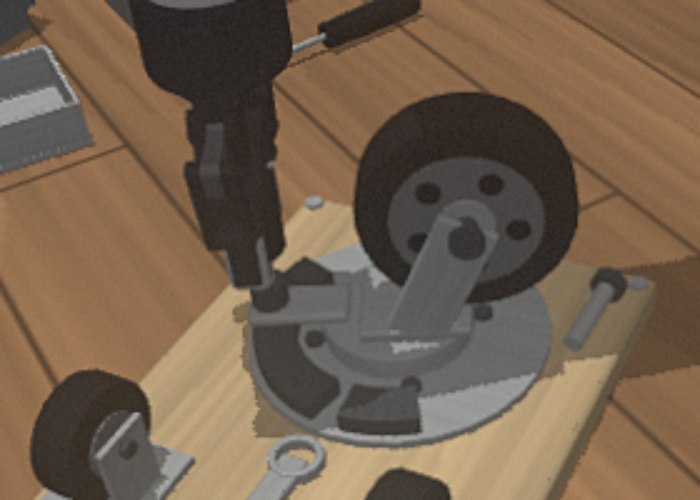

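Request:
{"name": "step_arm", "arguments": {"steps": [0.65,0,0,-0.1,0,0,0,0.65,0,0,-0.25,0,0,0,0.6,0,0,-0.4,0,0,0,0,0,0,-0.51,0,0,0,0,0,0,-0.51,0,0,0,0,0,0,-0.51,0,0,0]}}

```text
time_s: 7.15
position: [0.6734, -0.1006, 0.2589]
tool_rot: [[-0.85, 0.527, 0.0], [0.527, 0.85, -0.0], [-0.0, 0.0, -1.0]]
ft_force: [-0.3, 0.1, -0.5]
grip_width: 0.008
```

```bash
python3 - <<'E'
from g import *
im,d=imaging.get_image('wrist');cv2.imwrite('pics/w3.png',im);cal=imaging.get_calibration('wrist')
for n,z in(('knob_top',.116),('wheel',.122)):
  for q in imaging.pinpoint('wrist',n)[:1]:
    p=atz('wrist',q['pixel'],z,cal)[:2]-O;print(n,q,p,'h',np.arctan2(p[1],p[0])-TH+(1 if n[0]=='k' else -1)*np.pi/2,np.hypot(*p))
imaging.get_image('scene')
for n,z in(('knob_top',.116),('wheel',.122)):
  for q in imaging.pinpoint('scene',n)[:1]:
    p=atz('scene',q['pixel'],z)[:2]-O;print(n,q,p,'h',np.arctan2(p[1],p[0])-TH+(1 if n[0]=='k' else -1)*np.pi/2,np.hypot(*p))
E
```

```text
knob_top {'pixel': [318.9, 220.1], 'score': 0.94} [ 0.0602 -0.039 ] h 0.4311536410185206 0.07172653202056499
wheel {'pixel': [316.8, 43.7], 'score': 0.77} [-0.0408  0.0221] h 0.5102177906654952 0.046422221944291166
knob_top {'pixel': [219.1, 210.3], 'score': 0.61} [ 0.0681 -0.0357] h 0.5220793277180109 0.07686397733221469
wheel {'pixel': [307.1, 205.3], 'score': 0.59} [-0.0334  0.0348] h 0.20085151371374144 0.04822525158069823
```

View pics/w3.png

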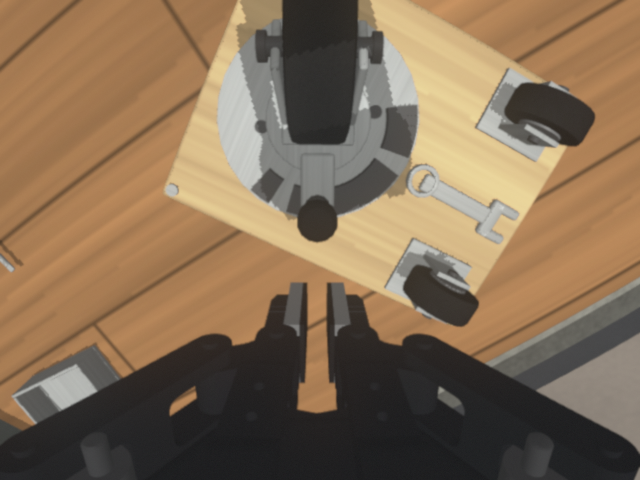

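```bash
cat >> g.py <<'E'
def push(h,t,r=.092):
    a=TH+h+np.pi/2;u=np.array([np.cos(a),np.sin(a)]);v=np.array([-u[1],u[0]]);return O+r*u+t*v
E
python3 -c "
from g import *
go([(0,[*push(.44,-.07),.258],TH+.44),(0,[*push(.44,-.07),.138],TH+.44)])"
```

```text
t 7.45 q [-18.44  35.52  49.01   0.    95.59 -76.61] p [ 0.6733 -0.1006  0.2577] F [0.26 0.1  0.34] M [0.   0.01 0.02] w -0.00012103186590210776
[[-0.8496, 0.5274, -0.0018], [0.5274, 0.8496, 0.0006], [0.0019, -0.0005, -1.0]]
0 [0.5586 0.2426 0.    ] [-0.0006 -0.0024  0.0127]
0 [0.5578 0.2428 0.4   ] [-0.0006 -0.0024  0.0127]
```

Request:
{"name": "step_arm", "arguments": {"steps": [0,0.14,0.242,0,0,0,0,0,0.28,0.242,0,0,0,0,0,0.42,0.242,0,0,0,0,0,0.558,0.242,0,0,0,0,0,0.558,0.242,0,0,0,0,0,0.558,0.242,0.12,0,0,0,0,0.558,0.242,0.24,0,0,0,0,0.558,0.242,0.36,0,0,0,0,0.558,0.242,0.4,0,0,0,0,0.558,0.242,0.4,0,0,0]}}

```text
time_s: 8.45
position: [0.5693, 0.0491, 0.1376]
tool_rot: [[-0.849, 0.528, -0.003], [0.528, 0.849, 0.0], [0.003, -0.001, -1.0]]
ft_force: [0.9, 0.3, -0.3]
grip_width: 0.0002
```

```bash
python3 -c "
from g import *
s=st()
im,d=imaging.get_image('scene');cv2.imwrite('pics/e1.png',cv2.resize(im[100:340,120:440],None,fx=2.3,fy=2.3))
im,d=imaging.get_image('top');cv2.imwrite('pics/e1t.png',cv2.resize(im[110:360,240:520],None,fx=2.3,fy=2.3))
"
```

```text
t 8.45 q [ -6.93  29.76  80.52  -0.    69.89 -65.09] p [0.5693 0.0491 0.1376] F [ 0.87  0.3  -0.29] M [ 0.03 -0.05 -0.01] w 0.0001629235699236659
[[-0.8495, 0.5276, -0.003], [0.5276, 0.8495, 0.0003], [0.0028, -0.0013, -1.0]]
```

View pics/e1.png

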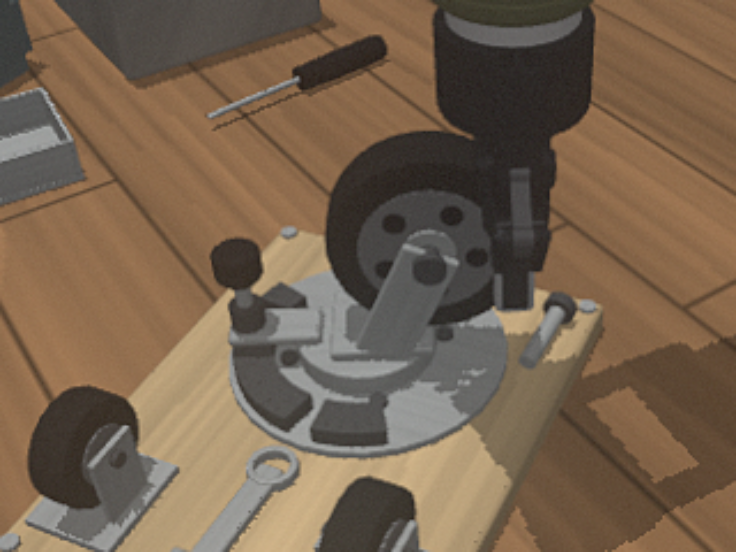

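View pics/e1t.png

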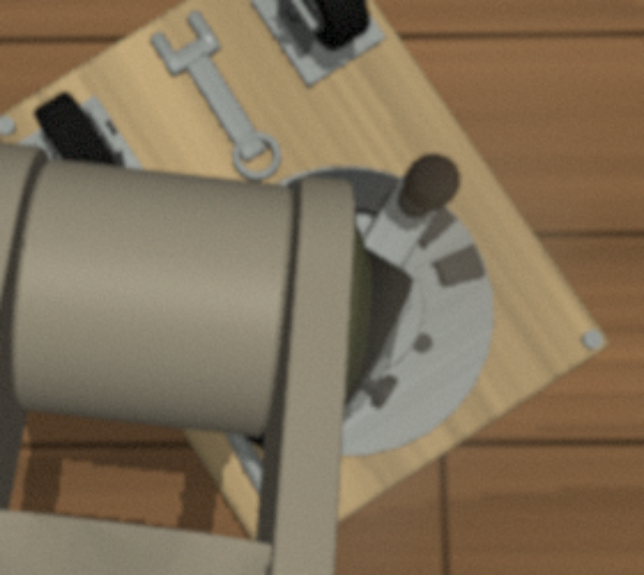

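Request:
{"name": "step_arm", "arguments": {"steps": [0,0,-0.05,0,0,0,0,0,0,-0.08,0,0,0,0,0,0,-0.09,0,0,0,0,0,0,-0.1,0,0,0,0,0,0,-0.107,0,0,0,0,0,0,-0.114,0,0,0,0,0,0,-0.12,0,0,0,0]}}

```text
time_s: 9.25
position: [0.5505, 0.0195, 0.1409]
tool_rot: [[-0.85, 0.527, 0.003], [0.527, 0.85, 0.002], [-0.001, 0.003, -1.0]]
ft_force: [-1.6, 10.3, 8.4]
grip_width: -0.0004
```

```bash
python3 -c "
from g import *
s=st()
im,d=imaging.get_image('scene');cv2.imwrite('pics/e2.png',cv2.resize(im[100:340,120:440],None,fx=2.3,fy=2.3))
im,d=imaging.get_image('wrist');cv2.imwrite('pics/e2w.png',im)
"
```

```text
t 9.25 q [-10.36  27.61  83.94   0.16  68.31 -68.59] p [0.5505 0.0195 0.1409] F [-1.62 10.32  8.36] M [ 1.    0.29 -0.14] w -0.0003574252038803564
[[-0.8496, 0.5274, 0.003], [0.5274, 0.8496, 0.0021], [-0.0015, 0.0034, -1.0]]
```

View pics/e2.png

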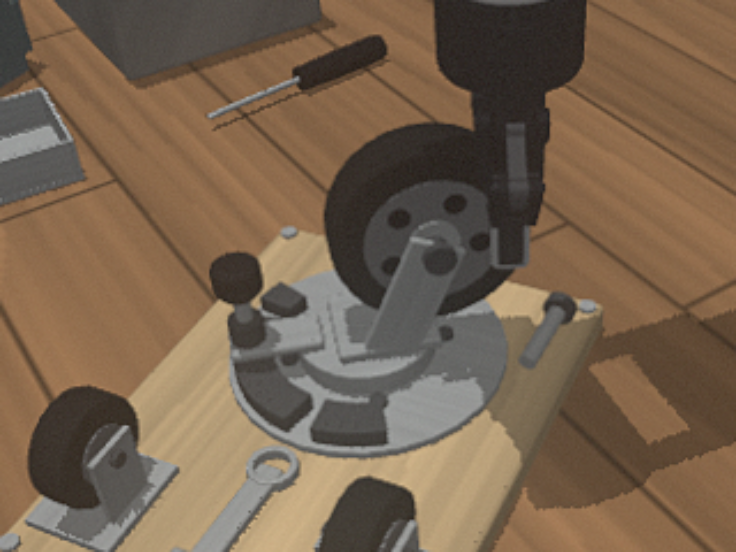

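View pics/e2w.png

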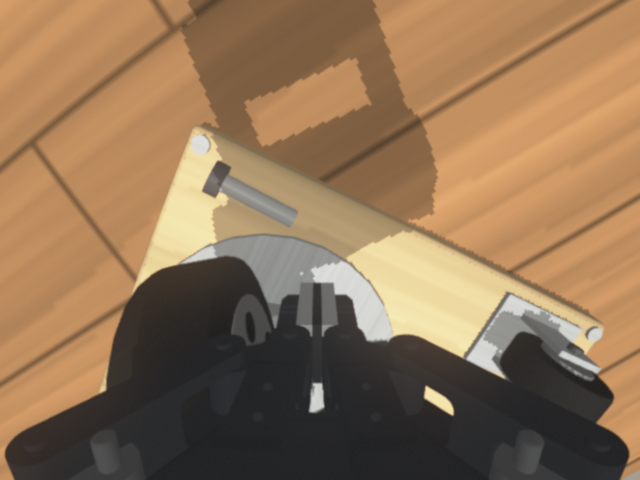

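Request:
{"name": "step_arm", "arguments": {"steps": [0,0,0.07,0,0,0,0,0,0,0.12,0,0.19,0,0,0,0,0.12,0,0.38,0,0,0,0,0.12,0,0.55,0,0,0,0,0.12,0,0.55,0,0,0,0,0.12,0,0.55,0,0]}}

```text
time_s: 9.95
position: [0.5696, 0.049, 0.1392]
tool_rot: [[-0.85, 0.48, -0.219], [0.527, 0.773, -0.353], [-0.0, -0.416, -0.909]]
ft_force: [0.2, -0.8, -0.1]
grip_width: 0.0002
```

```bash
python3 -c "
from g import *
s=st()
im,d=imaging.get_image('scene');cv2.imwrite('pics/e3.png',cv2.resize(im[100:340,120:440],None,fx=2.3,fy=2.3))
for n,z in(('knob_top',.116),):
  for q in imaging.pinpoint('scene',n)[:1]:
    p=atz('scene',q['pixel'],z)[:2]-O;print(n,q,p,'h',np.arctan2(p[1],p[0])-TH+np.pi/2,np.hypot(*p))
im,d=imaging.get_image('wrist');cv2.imwrite('pics/e3w.png',im)
"
```

```text
t 9.95 q [  1.51  36.74  70.56 -20.36  87.   -53.01] p [0.5696 0.049  0.1392] F [ 0.19 -0.8  -0.11] M [ 0.15 -0.15  0.02] w 0.00019028148844164812
[[-0.8497, 0.4796, -0.2192], [0.5273, 0.7728, -0.3533], [-0.0001, -0.4158, -0.9095]]
knob_top {'pixel': [221.3, 216.0], 'score': 0.86} [ 0.0712 -0.022 ] h 0.7060695522554368 0.07448368199101169
```

View pics/e3.png

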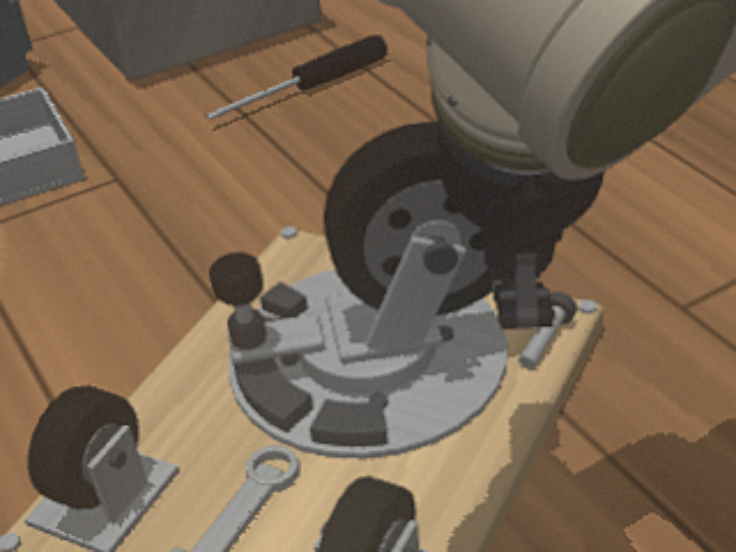

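View pics/e3w.png

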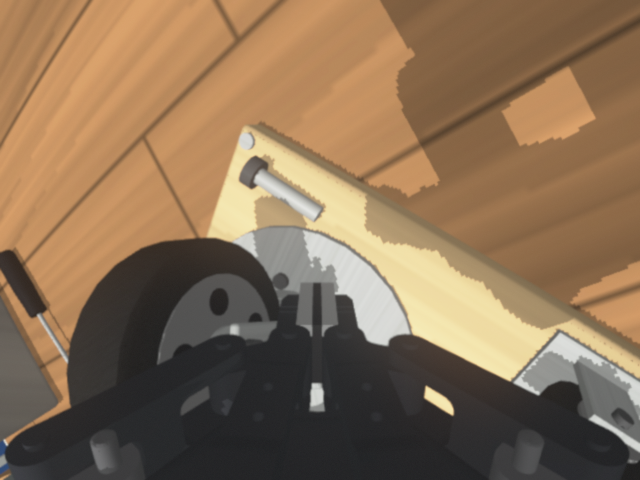

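```bash
cat >> g.py <<'E'
def ptraj(hs,t=-.038,z=.138,phi=25,r=.092):
    s=st();P0=np.array(s["position"]);R0=np.array(s["tool_rot"])
    for h in hs:
        R=Rt(TH+h)@Ro.from_euler('x',phi,degrees=True).as_matrix()
        sh=R0.T@(np.array([*push(h,t,r),z])-P0)/.3;rv=Ro.from_matrix(R0.T@R).as_rotvec(degrees=True)/45
        print(round(h,3),", ".join(f"{v:.3f}" for v in [0,*sh,*rv]))
E
python3 -c "
from g import *
ptraj(np.arange(.5,1.0,.05))"
```

```text
t 10.1 q [  1.46  36.69  70.57 -20.41  87.05 -52.97] p [0.5693 0.0483 0.1397] F [ 0.93  0.35 -0.06] M [ 0.14 -0.13  0.05] w 0.0002920684255546547
[[-0.8488, 0.4809, -0.2197], [0.5287, 0.7715, -0.354], [-0.0007, -0.4166, -0.9091]]
0.5 0.000, 0.010, -0.108, 0.056, 0.008, -0.027, -0.060
0.55 0.000, 0.016, -0.122, 0.062, 0.008, -0.053, -0.118
0.6 0.000, 0.020, -0.137, 0.069, 0.008, -0.080, -0.176
0.65 0.000, 0.024, -0.152, 0.076, 0.008, -0.107, -0.233
0.7 0.000, 0.026, -0.167, 0.082, 0.008, -0.134, -0.291
0.75 0.000, 0.028, -0.182, 0.089, 0.008, -0.160, -0.349
0.8 0.000, 0.029, -0.197, 0.096, 0.008, -0.187, -0.407
0.85 0.000, 0.029, -0.212, 0.103, 0.008, -0.214, -0.464
0.9 0.000, 0.029, -0.227, 0.110, 0.008, -0.240, -0.522
0.95 0.000, 0.028, -0.242, 0.117, 0.008, -0.267, -0.580
```

Request:
{"name": "step_arm", "arguments": {"steps": [0,0.01,-0.07,0.036,0.008,-0.027,-0.06,0,0.01,-0.108,0.056,0.008,-0.027,-0.06,0,0.016,-0.122,0.062,0.008,-0.053,-0.118,0,0.02,-0.137,0.069,0.008,-0.08,-0.176,0,0.024,-0.152,0.076,0.008,-0.107,-0.233,0,0.026,-0.167,0.082,0.008,-0.134,-0.291,0,0.028,-0.182,0.089,0.008,-0.16,-0.349,0,0.029,-0.197,0.096,0.008,-0.187,-0.407,0,0.029,-0.197,0.096,0.008,-0.187,-0.407]}}

```text
time_s: 11.0
position: [0.5272, -0.0024, 0.138]
tool_rot: [[-0.979, 0.184, -0.086], [0.204, 0.887, -0.414], [-0.0, -0.423, -0.906]]
ft_force: [0.1, -0.5, -0.6]
grip_width: 0.0002
```

```bash
cat > look.py <<'E'
from g import *
import sys
n=sys.argv[1]
im,d=imaging.get_image('scene');cv2.imwrite(f'pics/{n}.png',cv2.resize(im[100:340,120:440],None,fx=2.3,fy=2.3))
for q in imaging.pinpoint('scene','knob_top')[:1]:
    p=atz('scene',q['pixel'],.116)[:2]-O;print(q,'h',np.arctan2(p[1],p[0])-TH+np.pi/2,np.hypot(*p))
E
python3 look.py e4; python3 -c "
from g import *
ptraj(np.arange(.85,1.3,.05))"
```

```text
{'pixel': [223.3, 218.6], 'score': 0.95} h 0.7983827071798494 0.07300548018861243
t 11.1 q [ -2.13  29.97  84.62 -26.07  71.85 -70.65] p [ 0.5274 -0.0025  0.1379] F [ 0.96  0.83 -0.92] M [ 0.18 -0.07 -0.02] w -6.486167324066293e-05
[[-0.9788, 0.1853, -0.0875], [0.2049, 0.8866, -0.4147], [0.0007, -0.4238, -0.9058]]
0.85 0.000, 0.006, -0.015, 0.007, -0.002, -0.028, -0.058
0.9 0.000, 0.011, -0.029, 0.013, -0.002, -0.055, -0.116
0.95 0.000, 0.016, -0.044, 0.020, -0.002, -0.082, -0.174
1.0 0.000, 0.019, -0.059, 0.027, -0.002, -0.109, -0.231
1.05 0.000, 0.022, -0.073, 0.034, -0.002, -0.136, -0.289
1.1 0.000, 0.024, -0.088, 0.041, -0.002, -0.163, -0.347
1.15 0.000, 0.025, -0.103, 0.048, -0.001, -0.190, -0.404
1.2 0.000, 0.025, -0.118, 0.055, -0.001, -0.217, -0.462
1.25 0.000, 0.025, -0.133, 0.062, -0.001, -0.244, -0.520
```

View pics/e4.png

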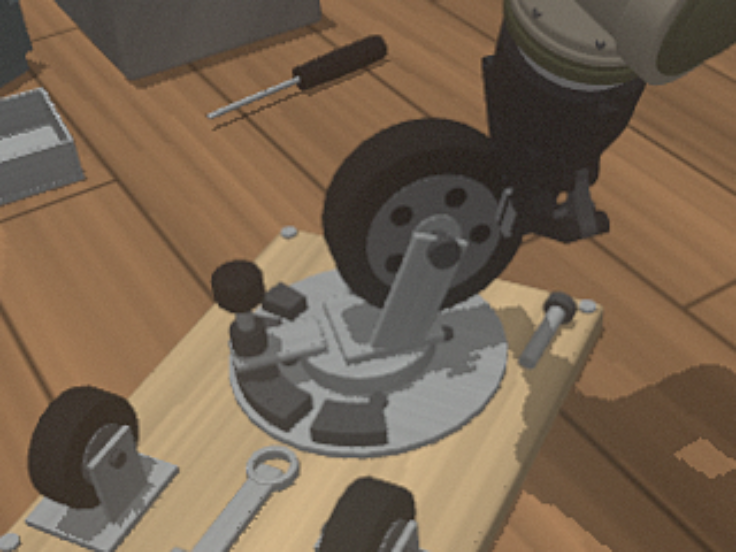

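Request:
{"name": "step_arm", "arguments": {"steps": [0,0.006,-0.015,0.007,0,-0.028,-0.058,0,0.011,-0.029,0.013,0,-0.055,-0.116,0,0.016,-0.044,0.02,0,-0.082,-0.174,0,0.019,-0.059,0.027,0,-0.109,-0.231,0,0.022,-0.073,0.034,0,-0.136,-0.289,0,0.024,-0.088,0.041,0,-0.163,-0.347,0,0.025,-0.103,0.048,0,-0.19,-0.404,0,0.025,-0.118,0.055,0,-0.217,-0.462,0,0.025,-0.133,0.062,0,-0.244,-0.52,0,0.025,-0.133,0.062,0,-0.244,-0.52]}}

```text
time_s: 12.1
position: [0.5108, -0.0441, 0.1376]
tool_rot: [[-0.97, -0.221, 0.102], [-0.243, 0.879, -0.411], [0.001, -0.423, -0.906]]
ft_force: [-0.1, 0.1, 0.6]
grip_width: 0.0003
```

```bash
python3 look.py e5; python3 -c "
from g import *
ptraj(np.arange(1.3,1.7,.025))"
```

```text
{'pixel': [233.0, 232.4], 'score': 0.69} h 1.2652112446208836 0.07640741825903224
t 12.2 q [ -7.43  24.44  95.33 -29.08  54.29 -95.47] p [ 0.5113 -0.0439  0.1377] F [-0.16  0.13 -0.37] M [0.19 0.09 0.01] w -0.0002141276080544676
[[-0.9702, -0.2198, 0.1021], [-0.2423, 0.8787, -0.4114], [0.0007, -0.4238, -0.9057]]
1.3 0.000, 0.007, -0.015, 0.006, -0.002, -0.028, -0.057
1.325 0.000, 0.010, -0.022, 0.009, -0.002, -0.041, -0.086
1.35 0.000, 0.012, -0.029, 0.013, -0.002, -0.055, -0.115
1.375 0.000, 0.015, -0.037, 0.016, -0.002, -0.068, -0.144
1.4 0.000, 0.017, -0.044, 0.019, -0.002, -0.082, -0.172
1.425 0.000, 0.019, -0.051, 0.023, -0.002, -0.095, -0.201
1.45 0.000, 0.020, -0.058, 0.026, -0.002, -0.108, -0.230
1.475 0.000, 0.022, -0.066, 0.030, -0.002, -0.122, -0.259
1.5 0.000, 0.023, -0.073, 0.033, -0.002, -0.135, -0.288
1.525 0.000, 0.024, -0.081, 0.037, -0.002, -0.149, -0.317
1.55 0.000, 0.025, -0.088, 0.040, -0.002, -0.162, -0.345
1.575 0.000, 0.026, -0.096, 0.044, -0.002, -0.176, -0.374
1.6 0.000, 0.026, -0.103, 0.047, -0.002, -0.189, -0.403
1.625 0.000, 0.026, -0.111, 0.051, -0.002, -0.203, -0.432
1.65 0.000, 0.026, -0.118, 0.054, -0.001, -0.216, -0.461
1.675 0.000, 0.026, -0.126, 0.058, -0.001, -0.230, -0.490
```

View pics/e5.png

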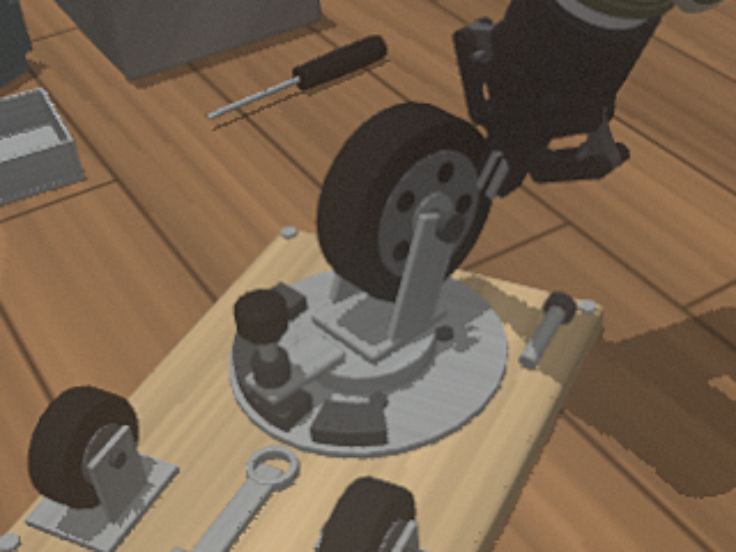

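Request:
{"name": "step_arm", "arguments": {"steps": [0,0.007,-0.015,0.006,0,-0.028,-0.057,0,0.01,-0.022,0.009,0,-0.041,-0.086,0,0.012,-0.029,0.013,0,-0.055,-0.115,0,0.015,-0.037,0.016,0,-0.068,-0.144,0,0.017,-0.044,0.019,0,-0.082,-0.172,0,0.019,-0.051,0.023,0,-0.095,-0.201,0,0.02,-0.058,0.026,0,-0.108,-0.23]}}

```text
time_s: 12.9
position: [0.5101, -0.0629, 0.1376]
tool_rot: [[-0.902, -0.391, 0.182], [-0.432, 0.818, -0.381], [0.0, -0.422, -0.906]]
ft_force: [-0.9, 5.9, -1.2]
grip_width: -0.0001
```

```bash
python3 look.py e6; python3 -c "
from g import *
ptraj(np.arange(1.46,1.7,.01))"
```

```text
{'pixel': [239.9, 238.0], 'score': 0.71} h 1.4631996796257638 0.07984613681578738
t 13.0 q [ -11.09   22.57   98.76  -27.88   46.66 -109.43] p [ 0.5101 -0.0636  0.1378] F [-0.7  -0.32 -0.11] M [ 0.21  0.16 -0.05] w 0.0001418120602257245
[[-0.9023, -0.391, 0.1818], [-0.4312, 0.8173, -0.3822], [0.0008, -0.4233, -0.906]]
1.46 0.000, 0.002, -0.004, 0.001, -0.001, -0.006, -0.010
1.47 0.000, 0.003, -0.007, 0.003, -0.001, -0.011, -0.021
1.48 0.000, 0.004, -0.010, 0.004, -0.001, -0.016, -0.033
1.49 0.000, 0.006, -0.013, 0.005, -0.001, -0.022, -0.044
1.5 0.000, 0.007, -0.016, 0.006, -0.001, -0.027, -0.056
1.51 0.000, 0.008, -0.018, 0.008, -0.001, -0.033, -0.067
1.52 0.000, 0.009, -0.021, 0.009, -0.001, -0.038, -0.079
1.53 0.000, 0.010, -0.024, 0.010, -0.001, -0.043, -0.090
1.54 0.000, 0.011, -0.027, 0.012, -0.001, -0.049, -0.102
1.55 0.000, 0.012, -0.030, 0.013, -0.001, -0.054, -0.113
1.56 0.000, 0.013, -0.033, 0.014, -0.001, -0.059, -0.125
1.57 0.000, 0.014, -0.036, 0.016, -0.001, -0.065, -0.137
1.58 0.000, 0.015, -0.038, 0.017, -0.001, -0.070, -0.148
1.59 0.000, 0.015, -0.041, 0.019, -0.001, -0.076, -0.160
1.6 0.000, 0.016, -0.044, 0.020, -0.001, -0.081, -0.171
1.61 0.000, 0.017, -0.047, 0.021, -0.001, -0.086, -0.183
1.62 0.000, 0.018, -0.050, 0.023, -0.001, -0.092, -0.194
1.63 0.000, 0.018, -0.053, 0.024, -0.001, -0.097, -0.206
1.64 0.000, 0.019, -0.056, 0.025, -0.001, -0.103, -0.217
1.65 0.000, 0.020, -0.059, 0.027, -0.001, -0.108, -0.229
1.66 0.000, 0.020, -0.062, 0.028, -0.001, -0.113, -0.240
1.67 0.000, 0.021, -0.065, 0.030, -0.001, -0.119, -0.252
1.68 0.000, 0.022, -0.068, 0.031, -0.001, -0.124, -0.263
1.69 0.000, 0.022, -0.071, 0.032, -0.001, -0.129, -0.275
```

View pics/e6.png

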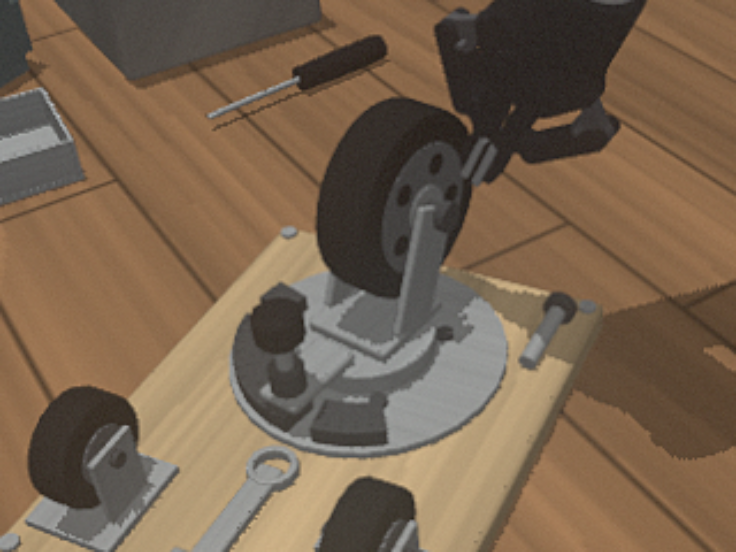

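Request:
{"name": "step_arm", "arguments": {"steps": [0,0.002,-0.004,0.001,0,-0.006,-0.01,0,0.003,-0.007,0.003,0,-0.011,-0.021,0,0.004,-0.01,0.004,0,-0.016,-0.033,0,0.006,-0.013,0.005,0,-0.022,-0.044,0,0.007,-0.016,0.006,0,-0.027,-0.056]}}

```text
time_s: 13.5
position: [0.5105, -0.0687, 0.1381]
tool_rot: [[-0.88, -0.431, 0.201], [-0.476, 0.797, -0.372], [-0.0, -0.423, -0.906]]
ft_force: [-0.2, 3.6, -0.8]
grip_width: -0.0001
```

```bash
python3 look.py e7; python3 -c "
from g import *
ptraj(np.arange(1.51,1.7,.01))"
```

```text
{'pixel': [242.6, 237.3], 'score': 0.7} h 1.4930686734072949 0.07709652186514032
t 13.6 q [ -12.17   22.15   99.44  -27.15   44.85 -113.4 ] p [ 0.5105 -0.0691  0.1382] F [-0.86  1.51 -0.57] M [0.48 0.13 0.04] w 0.00030552799226431644
[[-0.8797, -0.4308, 0.2012], [-0.4755, 0.7969, -0.3726], [0.0002, -0.4234, -0.9059]]
1.51 0.000, 0.001, -0.002, 0.002, -0.001, -0.005, -0.010
1.52 0.000, 0.002, -0.005, 0.003, -0.001, -0.010, -0.022
1.53 0.000, 0.003, -0.008, 0.004, -0.001, -0.016, -0.033
1.54 0.000, 0.005, -0.011, 0.006, -0.001, -0.021, -0.045
1.55 0.000, 0.006, -0.014, 0.007, -0.001, -0.027, -0.056
1.56 0.000, 0.007, -0.016, 0.008, -0.001, -0.032, -0.068
1.57 0.000, 0.008, -0.019, 0.010, -0.001, -0.037, -0.079
1.58 0.000, 0.009, -0.022, 0.011, -0.001, -0.043, -0.091
1.59 0.000, 0.010, -0.025, 0.012, -0.001, -0.048, -0.103
1.6 0.000, 0.011, -0.028, 0.014, -0.001, -0.054, -0.114
1.61 0.000, 0.012, -0.031, 0.015, -0.001, -0.059, -0.126
1.62 0.000, 0.013, -0.034, 0.016, -0.001, -0.064, -0.137
1.63 0.000, 0.014, -0.037, 0.018, -0.001, -0.070, -0.149
1.64 0.000, 0.015, -0.039, 0.019, -0.001, -0.075, -0.160
1.65 0.000, 0.015, -0.042, 0.021, -0.001, -0.080, -0.172
1.66 0.000, 0.016, -0.045, 0.022, -0.001, -0.086, -0.183
1.67 0.000, 0.017, -0.048, 0.023, -0.001, -0.091, -0.195
1.68 0.000, 0.018, -0.051, 0.025, -0.001, -0.097, -0.206
1.69 0.000, 0.018, -0.054, 0.026, -0.001, -0.102, -0.218
```

View pics/e7.png

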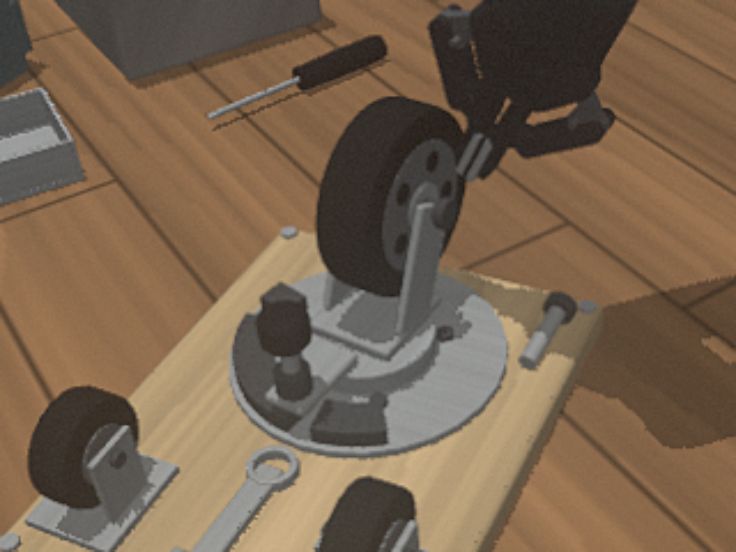

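Request:
{"name": "step_arm", "arguments": {"steps": [0,0.001,-0.002,0.002,0,-0.005,-0.01,0,0.002,-0.005,0.003,0,-0.01,-0.022,0,0.003,-0.008,0.004,0,-0.016,-0.033,0,0.005,-0.011,0.006,0,-0.021,-0.045]}}

```text
time_s: 14.0
position: [0.5111, -0.0734, 0.1382]
tool_rot: [[-0.86, -0.462, 0.216], [-0.51, 0.779, -0.365], [0.0, -0.424, -0.906]]
ft_force: [0.3, -0.2, 0.1]
grip_width: -0.0001
```

```bash
python3 look.py e8; python3 -c "
from g import *
ptraj(np.arange(1.55,1.7,.01))"
```

```text
{'pixel': [245.7, 243.1], 'score': 0.86} h 1.612992110389682 0.08546577987182827
t 14.1 q [ -13.04   21.89   99.95  -26.49   43.42 -116.63] p [ 0.5109 -0.0734  0.1381] F [-0.92  0.08 -1.1 ] M [0.15 0.09 0.06] w -0.000223800727392519
[[-0.8603, -0.4617, 0.2159], [-0.5097, 0.7792, -0.3647], [0.0002, -0.4238, -0.9058]]
1.55 0.000, 0.000, -0.002, 0.001, -0.002, -0.005, -0.011
1.56 0.000, 0.002, -0.004, 0.002, -0.002, -0.011, -0.023
1.57 0.000, 0.003, -0.007, 0.004, -0.002, -0.016, -0.034
1.58 0.000, 0.004, -0.010, 0.005, -0.002, -0.022, -0.046
1.59 0.000, 0.005, -0.013, 0.006, -0.002, -0.027, -0.057
1.6 0.000, 0.006, -0.016, 0.008, -0.002, -0.032, -0.069
1.61 0.000, 0.007, -0.018, 0.009, -0.002, -0.038, -0.080
1.62 0.000, 0.008, -0.021, 0.010, -0.002, -0.043, -0.092
1.63 0.000, 0.009, -0.024, 0.012, -0.002, -0.048, -0.103
1.64 0.000, 0.010, -0.027, 0.013, -0.002, -0.054, -0.115
1.65 0.000, 0.011, -0.030, 0.014, -0.002, -0.059, -0.126
1.66 0.000, 0.012, -0.033, 0.016, -0.002, -0.065, -0.138
1.67 0.000, 0.013, -0.036, 0.017, -0.002, -0.070, -0.149
1.68 0.000, 0.014, -0.039, 0.019, -0.002, -0.075, -0.161
1.69 0.000, 0.015, -0.042, 0.020, -0.002, -0.081, -0.173
```

View pics/e8.png

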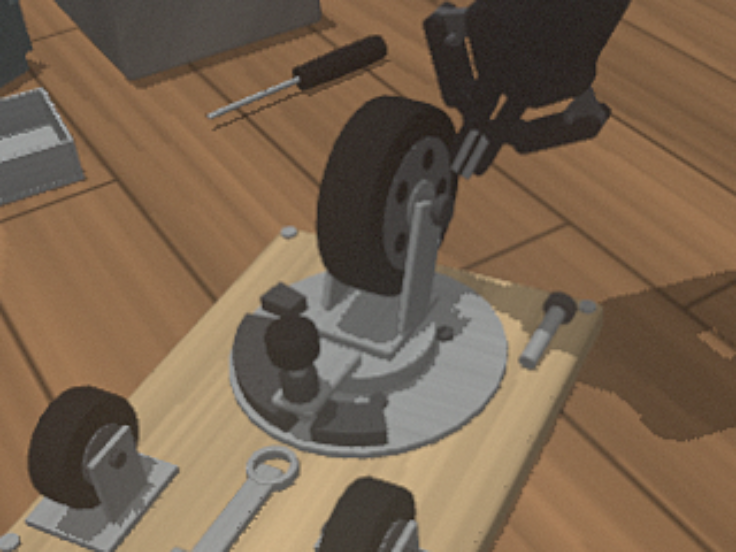

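Request:
{"name": "step_arm", "arguments": {"steps": [0,0,0.05,-0.05,0,0,0,0,0,0.12,-0.15,0,0,0,0,0,0.2,-0.28,0,0,0,0,0,0.3,-0.4,0,0,0,0,0,0.4,-0.55,0,0,0,0,0,0.4,-0.55,0,0,0,0,0,0.4,-0.55,0,0,0]}}

```text
time_s: 14.8
position: [0.4199, 0.0813, 0.2373]
tool_rot: [[-0.859, -0.463, 0.218], [-0.512, 0.778, -0.364], [-0.001, -0.424, -0.906]]
ft_force: [0.9, 0.5, -0.5]
grip_width: -0.0001
```

```bash
python3 - <<'E'
from g import *
st()
im,d=imaging.get_image('scene');cv2.imwrite('pics/f1.png',cv2.resize(im[100:340,120:440],None,fx=2.3,fy=2.3))
def knobz(d,im,c):
    for q in imaging.pinpoint(c,'knob_top')[:1]:
        px=q['pixel'];p=atz(c,px,.106)[:2]-O
        u,v=map(int,px);print(c,q,'h@.106',np.arctan2(p[1],p[0])-TH+np.pi/2,np.hypot(*p))
        for dv in(-3,0,3):
            o,r=ray(c,(u,v+dv));print((o+r*d[v+dv,u]))
knobz(d,im,'scene')
d0=np.load('scene0.npy')
for v in(197,200,203):
    o,r=ray('scene',(230,v));print('start',o+r*d0[v,230])
im,d=imaging.get_image('top');cv2.imwrite('pics/f1t.png',cv2.resize(im[110:360,240:520],None,fx=2.3,fy=2.3));knobz(d,im,'top')
d0=np.load('top0.npy');o,r=ray('top',(442,208));print('start',o+r*d0[208,442])
E
```

```text
t 14.8 q [   7.78    9.05   98.78  -25.69   64.14 -103.25] p [0.4199 0.0813 0.2373] F [ 0.92  0.5  -0.51] M [ 0.2   0.09 -0.05] w -0.0001353758995945502
[[-0.8593, -0.4627, 0.2182], [-0.5115, 0.7784, -0.3639], [-0.0015, -0.4243, -0.9055]]
scene {'pixel': [247.5, 245.0], 'score': 0.6} h@.106 1.5801918455533763 0.07833721391094309
[ 0.673 -0.022  0.106]
[ 0.6764 -0.0149  0.1075]
[ 0.6788 -0.0107  0.1066]
start [ 0.646  -0.1277  0.1061]
start [ 0.6499 -0.1195  0.1071]
start [ 0.6525 -0.1147  0.1056]
top {'pixel': [366.6, 186.8], 'score': 0.66} h@.106 1.553772175038932 0.07733915629700722
[ 0.6805 -0.0177  0.1068]
[ 0.6766 -0.0177  0.1059]
[ 0.6725 -0.0176  0.1061]
start [ 0.646  -0.1168  0.1069]
```

View pics/f1.png

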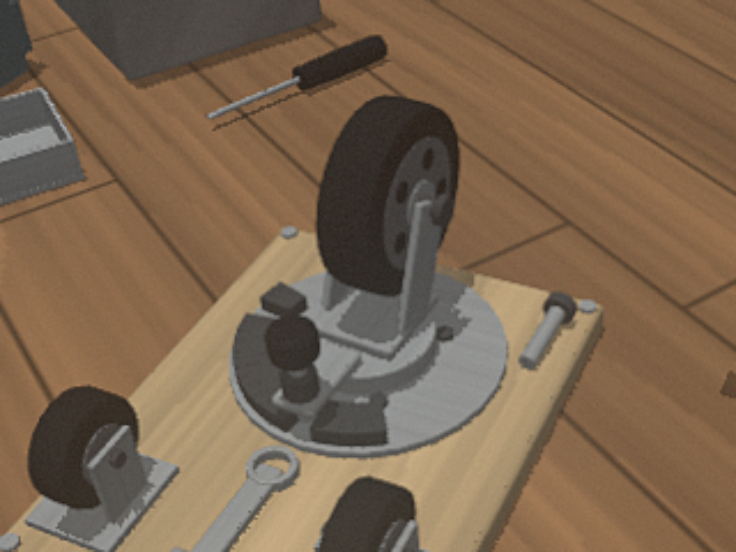

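View pics/f1t.png

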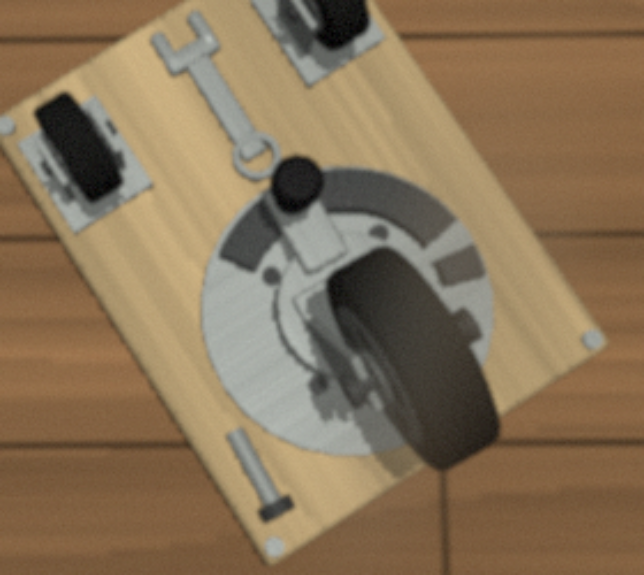

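Knob top is back at 106 mm (the same as at the start), the caster is at h ≈ 1.56 in the notch, the wrench and bolt are unmoved, and the arm is clear.

```bash
python3 -c "
from rig import close_job
print(close_job())"
```

```text
the job is handed in; nothing more can be done
None
```

The caster is locked in the second notch, and I handed the job in at about 15 s of the 51 s allowed.

**What I did:** I gripped the knob and lifted the plunger about 15 mm. I then swung the caster to h ≈ 0.43 and let go, so the pin rested on the lock ring. From there I pushed the wheel's tyre round with shut fingers, in about 1 mm steps near the end. The plunger dropped in at h ≈ 1.56, and I backed off at once.

**Last checks:**
- **Plunger:** the knob top is at 106 to 107 mm by depth, the same as at the start, so the pin is fully home.
- **Caster angle:** the knob gives h ≈ 1.55 to 1.58, against the notch I measured at about 1.565.
- **Wrench and bolt:** they look unmoved in the pictures.
- **Arm:** it is clear and the wrist force is about zero.

**What went wrong or disagreed:**
- **First push:** a finger linkage rode on the tyre's shoulder and lifted the tool slightly, with about 10 N sideways and 8 N up. It also turned the caster part of the way. I backed off, tilted the tool 25° and carried on with the fingertips, with end-of-move readings of 6 N or less.
- **Knob angle from the scene camera:** it differed from my other estimates by up to about 0.1 rad along the way. I therefore relied on the pictures and the knob height to tell when the pin dropped.

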